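Feel for the proud stud and bring it level

TASK

Things rock on the small levelling stage because one of its six studs stands a few millimetres proud. Take the probe from its holder, feel with its tip, lightly, which stud is the high one, and press that stud down with the probe until it is level with the others, neither proud nor sunk, without driving any of the other studs down. Then stand the probe back upright in its holder, fully home, and leave the other things on the desk where they are.

Things in the scene. Friction and masses are not known exactly. Their poses are not given: they have to be found in the camera images.
- stage: Fixed levelling stage: bare aluminium plate 110 (x) x 150 (y) mm on four feet, top face 18 mm above the origin, which is at the plate's centre at desk-mat level; z up. Six upright round black studs, flat tops 20 mm across, in dark collars 27 mm across, stand at x = -28 and +28, y = -45, 0 and +45 mm
- stage_top (a point): centre of the plate's top face. Above it the collar tops stand 1.5 to 5.5 mm and the tops of the five good studs, all equally high, 10 to 14 mm (differs each time); the sixth stud, at any of the six places, stands 2.8 to 4.2 mm higher than they do
- high_stud (a joint): height of the proud stud (its place is not told): 0 = level with the other five, negative = proud by that much (m), positive = too deep. Any stud stays put under a light touch; a push over about 12 N drives it down slowly against friction, with no stop at the right level (it could go 6 mm too deep); it does not spring back
- stud1 (a joint): how deep one of the five good studs has been driven (m); 0 = where it belongs. The number in its name says nothing about its place on the stage
- stud2 (a joint): how deep one of the five good studs has been driven (m); 0 = where it belongs. The number in its name says nothing about its place on the stage
- stud3 (a joint): how deep one of the five good studs has been driven (m); 0 = where it belongs. The number in its name says nothing about its place on the stage
- stud4 (a joint): how deep one of the five good studs has been driven (m); 0 = where it belongs. The number in its name says nothing about its place on the stage
- stud5 (a joint): how deep one of the five good studs has been driven (m); 0 = where it belongs. The number in its name says nothing about its place on the stage
- probe: Loose hand probe, 80 g, standing upright in its holder: a grey square grip 16 x 16 mm in section, sides along the body's x and y, reaching from 4 to 56 mm above the origin; under it a steel flange 26 mm across, 4 mm thick; under that a steel rod 8 mm across, 45 mm long, with a rounded end. The origin is the centre of the flange's underside, z up along the grip. In the holder the flange rests on the holder's top
- probe_tip (a point): the rounded lower end of the probe's rod, 45 mm below the probe's origin
- holder: Fixed pale wooden block 56 x 56 x 55 mm with an upright round hole 14 mm wide, chamfered by 3 mm, right through its centre; origin at the centre of its underside, top at 55 mm, z up
- eraser: bystander, loose: eraser 20 x 44 x 13 mm, origin at the centre of its underside
- usb_stick: bystander, loose: memory stick 17 x 54 x 7 mm, origin at the centre of its underside
- lip_tin: bystander, loose: small round grey tin 29 mm across, 20 mm high, origin at the centre of its underside
Mind the look-alikes: they are no part of the job. Of the things shaped like the probe, the grey one is meant.

How it is judged:
On the way, in this order (a step that is already met when the one before it is completed fails the run):
1. the probe is lifted clear of its holder (z of probe in the frame of holder above 0.1 m), for 0.1 s.
2. the proud stud has been pressed level (within 1 mm) with the probe, whose tip is still on the stage's studs (value of joint high_stud between -0.001 and 0.001 m and z of probe_tip in the frame of stage below 0.038 m and horizontal distance between probe_tip and stage below 0.07 m), for 0.1 s.
At the end, for the whole second after the job is handed in: The formerly proud stud is level with the others within 1 mm, each other stud is within 1 mm of where it stood, and the probe stands at rest in the holder, upright within 0.1 rad, within 6 mm of the hole's axis, its flange within 3 mm of the holder's top (value of joint high_stud between -0.001 and 0.001 m and value of joint stud1 between -0.001 and 0.001 m and value of joint stud2 between -0.001 and 0.001 m and value of joint stud3 between -0.001 and 0.001 m and value of joint stud4 between -0.001 and 0.001 m and value of joint stud5 between -0.001 and 0.001 m and horizontal distance between probe and holder below 0.006 m and z of probe in the frame of holder between 0.05 and 0.058 m and angle between probe's own z axis and vertical below 0.1 rad and linear speed of probe below 0.02 m/s); the robot touches nothing.
It fails at once if one of the five good studs is driven down by more than 1.5 mm (value of joint any of stud1, stud2, stud3, stud4, stud5 above 0.0015 m).
It fails at once if the proud stud is driven more than 2 mm below the others (value of joint high_stud above 0.002 m).
It fails at once if the probe is pressed on the stage's plate with more than 20 N (contact force between probe and stage above 20 N).
It fails at once if a bystander is moved by more than 15 mm (distance of any of eraser, usb_stick, lip_tin from where it was at the start of the episode above 0.015 m).
It also fails if it takes over 67 s, if anything falls off the work surface, if the arm or the gripper's body presses on something with over 40 N, if the wrist force passes 120 N, or if a joint passes its speed limit or range.

ROBOT

A 7-joint arm with a two-finger parallel gripper is mounted at the origin on a cart in front of the work surface, level with it; the furniture and walls round the work are solid. World frame = base frame: x ahead of the robot, y to its left, z up, the work surface at z = 0. Lengths are in m, angles in rad, forces in N, time in s.
With the tool pointing down it reaches from about 0.425 to 0.825 m from the base axis. Payload 3.6 kg.
Tool frame: the origin (TCP) lies at the very end of the fingers, on their centre line; the grasp point (between the pads) lies 19 mm behind it (tcp_to_grasp is the distance from the TCP to the grasp point, in m); z points along the fingers, y is the line along which they close (so a half turn about z gives the same grasp; the last joint's range is limited). The gripper opens to 93 mm and grips with 3 to 60 N. Pads are 15 mm wide; open, the fingers measure 128 mm over their backs; the gripper's body (75 mm by 188 mm) begins 65 mm behind the grasp point.
Start: joints at [1.131, 0.615, -0.013, 1.423, 0.008, 1.103, -0.04], TCP at [0.261, -0.595, 0.219] pointing down, gripper open.
Joint ranges: [-3.12, 3.12], [-0.3, 2.06], [-1.34, 1.32], [0.26, 2.42], [-1.36, 4.5], [0.01, 1.98], [-2.84, 2.84]. Speed limits (rad/s): [2.79, 2.79, 3.14, 3.14, 3.14, 3.14, 3.14].

INTERFACE

Orientations are given as a 3x3 rotation matrix whose columns are the frame's x, y, z axes.
In Python, from plant import * gives the robot as it stands. Calls block until the motion is done:
- move_to(position, orientation): joint-space move of the TCP to a pose.
- movel(position, rotation=None, speed=0.15, max_force=None): straight line of the TCP; rotation=None keeps the orientation; speed is the mean speed in m/s. With max_force (N) it stops when the force on the tool has changed by that much, and returns True; else False.
- move_joints(angles): joint-space move.
- set_gripper(opening, newtons=None): opening from 0.0 (shut) to 1.0 (fully open); newtons is the grip in N (None keeps the last); returns when the fingers have stopped.
- sleep(seconds).
- ik(position, orientation): joint angles nearest the present ones, or None.
- observe(): the state.
- camera(name): name is "side" or "top"; returns a dict with "img" (384x512x3 uint8, blue, green, red), "depth" (384x512 float32, m along the optical axis (not along the pixel's ray), 0 where there is no reading), "mtx" (3x3 intrinsics, pixels), "T" (4x4, takes a point from camera to world coordinates). Camera axes: x right, y down, z forward; pixel columns grow to the right and rows downward; lengths in m; the calibration is good to about 2 mm. A picture is of the moment at which its call begins.
A pose or a line that the arm cannot do raises PlanningError and nothing moves.
- close_job(): hands the job in, once; it reports no verdict.
The state is a dict: "clock": time; "joint_positions": joint angles; "qd": joint speeds; "tau": joint torques, N m; "ee_pos": TCP position; "ee_rot": TCP orientation; "contact_force": force on the tool from outside, world axes, zero at the start; "wrist_torque": the same for the moment, N m; "finger_gap": opening from 0.0 (shut) to 1.0 (fully open).
Only numpy, scipy, OpenCV 4.12 (cv2) and the standard library are available. Lean on these libraries where they do the work, as an engineer would, in place of code of your own. Each camera call takes 0.05 s, during which the arm holds its last target. There are 200 camera calls.

## Working session

There is one attempt and no reset: what is moved stays moved. The work goes in short steps, each a Python script; the robot and the scene stay as the last script left them, time stands still between calls to the robot, and variables do not carry over. Pictures are saved under pics/ and viewed, on a budget of 10 in all, crops included, one or two more only if the job needs it, and the job is handed in when it is done.

```bash
mkdir -p pics; ls
python3 - <<'E'
from plant import *
import cv2,numpy as np
for n in ("top","side"):
    c=camera(n); cv2.imwrite(f"pics/{n}0.png",c["img"]); np.savez(f"{n}0.npz",**c)
    print(n,c["mtx"].tolist(),np.round(c["T"],3).tolist())
o=observe();print(o["clock"],o["ee_pos"],o["ee_rot"],o["contact_force"])
E
```

```text
pics
top [[370.44365083692134, 0.0, 260.2432668553749], [0.0, 370.44365083692134, 192.58568685041482], [0.0, 0.0, 1.0]] [[0.017, -0.982, 0.186, 0.394], [-1.0, -0.019, -0.008, -0.031], [0.011, -0.186, -0.982, 1.083], [0.0, 0.0, 0.0, 1.0]]
side [[365.480261804387, 0.0, 252.8619841643766], [0.0, 365.480261804387, 187.9255374606546], [0.0, 0.0, 1.0]] [[-0.998, -0.05, 0.025, 0.538], [-0.052, 0.667, -0.743, 0.582], [0.021, -0.743, -0.669, 0.633], [0.0, 0.0, 0.0, 1.0]]
0.1 [ 0.26110397 -0.59449062  0.21762826] [[ 9.15550754e-01  4.02201399e-01 -9.23393042e-04]
 [ 4.02202458e-01 -9.15548417e-01  2.06848951e-03]
 [-1.34616638e-05 -2.26519808e-03 -9.99997434e-01]] [-0.0960354  -0.25064477  0.07388846]
```

View pics/top0.png

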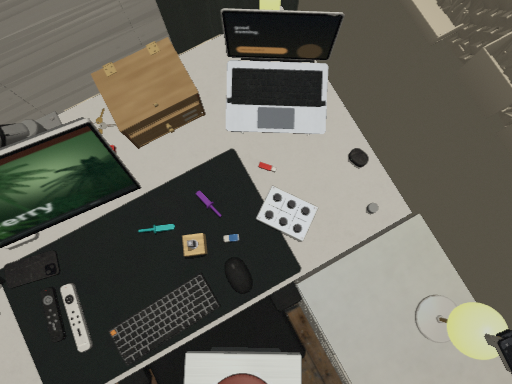

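View pics/side0.png

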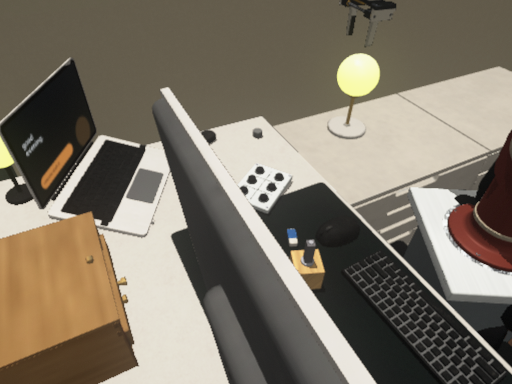

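Top view: the holder with the grey probe is at (194,245), the stage at (288,213), and the eraser at (231,238), right beside the holder. The purple and teal look-alikes lie flat.

```bash
cat > h.py <<'E'
import numpy as np,cv2
def cloud(c):
    d=c["depth"].astype(float);v,u=np.indices(d.shape);K=c["mtx"]
    p=np.stack([(u-K[0,2])/K[0,0]*d,(v-K[1,2])/K[1,1]*d,d],-1)
    return p@c["T"][:3,:3].T+c["T"][:3,3]
def rect(P):
    (c,s,a)=cv2.minAreaRect((P[:,:2]*1000).astype(np.float32)); return np.round(c,1),np.round(s,1),round(a,1)
E
python3 - <<'E'
from h import *
c=dict(np.load("top0.npz"));P=cloud(c);hsv=cv2.cvtColor(c["img"],cv2.COLOR_BGR2HSV)
def sub(r0,r1,c0,c1): return P[r0:r1,c0:c1].reshape(-1,3), c["img"][r0:r1,c0:c1].reshape(-1,3).astype(int)
# holder
p,b=sub(225,265,175,212)
for lo,hi in((.045,.062),(.095,.125)):
    m=(p[:,2]>lo)&(p[:,2]<hi);print("holder z",lo,m.sum(),p[m].mean(0).round(4),rect(p[m]))
print("mat z",np.median(p[p[:,2]<.02,2]))
p,b=sub(180,248,248,328)
print("hist",np.histogram(p[:,2],bins=np.arange(-.01,.045,.003)))
m=(p[:,2]>.010)&(p[:,2]<.045);print("stage",m.sum(),p[m].mean(0).round(4),rect(p[m]))
# studs: dark blobs
g=cv2.cvtColor(c["img"],cv2.COLOR_BGR2GRAY)[180:248,248:328]
n,l,s,ce=cv2.connectedComponentsWithStats(((g<90)&(P[180:248,248:328,2]>.012)).astype(np.uint8))
for i in range(1,n):
    if s[i,4]>15:
        q=P[180:248,248:328][l==i]; print(s[i,4],ce[i]+[248,180],q.mean(0).round(4),np.percentile(q[:,2],[50,90]).round(4))
big=cv2.resize(c["img"][175:275,160:330],None,fx=4.5,fy=4.5,interpolation=cv2.INTER_CUBIC);cv2.imwrite("pics/crop.png",big)
cs=dict(np.load("side0.npz"));Q=cloud(cs)
q=Q[230:295,285:330].reshape(-1,3)
for lo,hi in((.045,.062),(.1,.125)):
    m=(q[:,2]>lo)&(q[:,2]<hi);print("side holder",m.sum(),q[m].mean(0).round(4),rect(q[m]))
E
```

```text
holder z 0.045 372 [0.4414 0.1398 0.0553] (array([441.6, 141.5]), array([56.2, 56.2]), 8.1)
holder z 0.095 47 [0.4412 0.1409 0.1101] (array([441.5, 141.4]), array([16.1, 16.1]), 6.7)
mat z 0.00030763132569333607
hist (array([  41,  572, 1536, 1045,  266,   18,    7,   31,  424,  912,  329,
         36,   95,   93,   18,    2,    0,    0]), array([-0.01 , -0.007, -0.004, -0.001,  0.002,  0.005,  0.008,  0.011,
        0.014,  0.017,  0.02 ,  0.023,  0.026,  0.029,  0.032,  0.035,
        0.038,  0.041,  0.044]))
stage 1942 [ 0.537  -0.1182  0.0195] (array([ 538.4, -118.4]), array([149.9, 111.1]), 65.4)
44 [276.75       197.06818182] [ 0.5816 -0.0877  0.0263] [0.0277 0.0302]
45 [290.86666667 203.93333333] [ 0.5619 -0.1285  0.0284] [0.0301 0.0332]
44 [304.93181818 210.68181818] [ 0.5433 -0.1692  0.027 ] [0.0282 0.0305]
44 [268.72727273 214.20454545] [ 0.531  -0.0651  0.0278] [0.0285 0.0311]
47 [282.61702128 221.46808511] [ 0.511  -0.1051  0.0264] [0.027  0.0304]
45 [296.84444444 228.04444444] [ 0.4929 -0.1459  0.0266] [0.0277 0.0306]
side holder 612 [0.4437 0.1491 0.0552] (array([443.7, 143.3]), array([56.7, 58.1]), 8.5)
side holder 101 [0.4444 0.1458 0.1091] (array([444.1, 143.3]), array([15.8, 17.2]), 7.1)
```

View pics/crop.png

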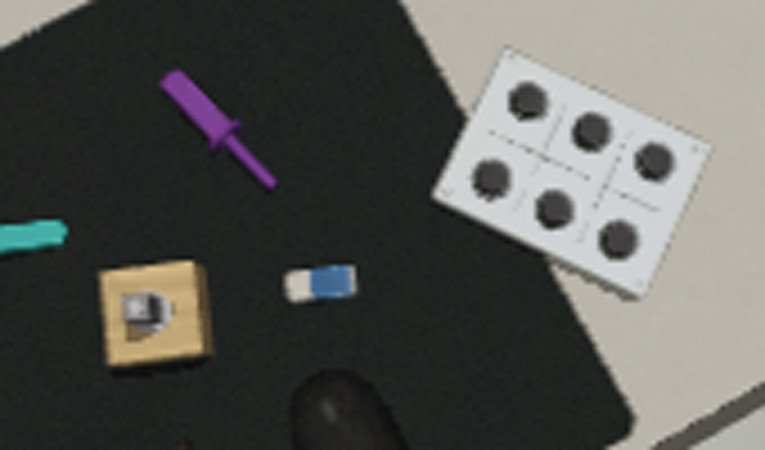

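The top and side cameras agree within 2 mm: holder about (0.4425, 0.1423), yaw about 7.5°; stage about (0.538, -0.118), long axis at 65°. The holder, grip and plate sizes match the given ones. Next: check clearance, then grasp.

```bash
cat >> h.py <<'E'
A=np.deg2rad(7.5)
# tool y (closing) along +7.5deg in the xy plane, z down
ty=np.array([np.cos(A),np.sin(A),0]);tz=np.array([0,0,-1.]);R=np.c_[np.cross(ty,tz),ty,tz]
G=np.array([.4425,.1423,.069])
S=np.array([.5377,-.1178]);B=np.deg2rad(65.2-90);sx=np.array([np.cos(B),np.sin(B)]);sy=np.array([-sx[1],sx[0]])
STUD=[S+x*sx+y*sy for x,y in((-.028,-.045),(-.028,0),(-.028,.045),(.028,.045),(.028,0),(.028,-.045))]
E
python3 - <<'E'
from plant import *
from h import *
print(np.round(STUD,4).tolist())
P=cloud(dict(np.load("top0.npz"))).reshape(-1,3)
m=(abs(P[:,0]-G[0])<.13)&(abs(P[:,1]-G[1])<.15)&(P[:,2]>.12);print("tall near probe",m.sum(),P[m].min(0) if m.any() else "")
print(ik(np.r_[STUD[0],.1],R),ik(np.r_[STUD[3],.1],R),ik(G,R))
set_gripper(.5)
move_to(G+[0,0,.1],R)
movel(G,speed=.1)
set_gripper(0,60);o=observe();print(o["clock"],o["finger_gap"]*93,o["ee_pos"],o["contact_force"])
movel(G+[0,0,.1],speed=.1);sleep(.15)
o=observe();print(o["clock"],o["finger_gap"]*93,o["ee_pos"],o["contact_force"])
a=camera("side")["img"][60:330,180:420];b=camera("top")["img"][150:290,150:330]
cv2.imwrite("pics/lift.png",np.hstack([cv2.resize(a,(400,450)),cv2.resize(b,(400,311)).copy() if 0 else cv2.resize(b,(400,450))]))
E
```

```text
[[0.4934, -0.1469], [0.5123, -0.1061], [0.5312, -0.0652], [0.582, -0.0887], [0.5631, -0.1295], [0.5442, -0.1704]]
tall near probe 0 
[ 0.47920582  0.58901418 -0.34781116  1.93880244  0.31157649  0.66577072
  0.06924393] [ 0.34528543  0.682586   -0.37524789  1.73119572  0.33123695  0.79076363
 -0.05776447] [-0.09714519  0.59402171 -0.38121798  2.09626625  0.42813353  0.52540676
 -0.66296608]
5.4333 15.754520869479155 [0.44259829 0.14227519 0.06911233] [ 0.53894705 -1.06183768  1.54875838]
6.7333 15.555212101697414 [0.44213778 0.14215629 0.16843195] [ 0.04173936  0.66638602 -0.55102797]
```

View pics/lift.png

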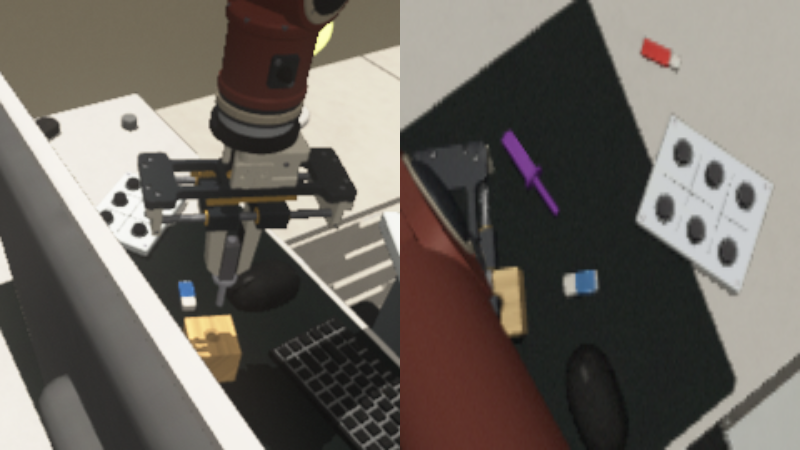

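The probe is lifted and held upright (gap about 16 mm), with nothing else disturbed. Now the light feeling, starting with two studs.

```bash
cat >> h.py <<'E'
def touch(i,top=.100,low=.083,f=3,v=.012):
    from plant import movel,observe
    p=STUD[i]
    movel(np.r_[p,top],R,speed=.12)
    b=observe()["contact_force"][2]
    hit=movel(np.r_[p,low],R,speed=v,max_force=f)
    o=observe();z=o["ee_pos"][2]
    print(i,hit,"z %.2f mm"%(z*1e3),"dF %.2f"%(o["contact_force"][2]-b),"t %.1f"%o["clock"],flush=True)
    movel(np.r_[p,top],R,speed=.05)
    return z
E
python3 - <<'E'
from plant import *
from h import *
movel(np.r_[STUD[2],.13],R,speed=.2)
touch(2);touch(1)
E
```

```text
2 True z 86.88 mm dF 5.20 t 9.5
1 True z 86.88 mm dF 3.43 t 11.5
```

Run:
```python
from plant import *
from h import *
for i in (0,5,4,3): touch(i)
```

```text
0 True z 86.88 mm dF 4.88 t 13.5
5 True z 86.91 mm dF 6.30 t 15.5
4 True z 89.85 mm dF 5.32 t 17.4
3 True z 86.93 mm dF 5.40 t 19.3
```

Stud 4 is the proud one: 2.95 mm high, while the other five agree within 0.05 mm. Pressing it in small steps, with the measured height watched.

Run:
```python
from plant import *
from h import *
p=STUD[4];movel(np.r_[p,.0905],R,speed=.05)
t=.0885
for k in range(14):
    hit=movel(np.r_[p,t],R,speed=.006,max_force=35);sleep(.1)
    o=observe();z=o["ee_pos"][2];print("cmd %.2f z %.2f F %.1f %s t %.1f"%(t*1e3,z*1e3,o["contact_force"][2],hit,o["clock"]))
    if z<.0871 or hit or o["clock"]>35: break
    t-=min(.0007,max(.0002,(z-.0869)*.7))
```

```text
cmd 88.50 z 89.76 F 6.2 False t 21.4
cmd 87.80 z 89.53 F 7.9 False t 21.7
cmd 87.10 z 89.10 F 10.4 False t 22.1
cmd 86.40 z 88.46 F 11.9 False t 22.5
cmd 85.70 z 87.79 F 10.5 False t 22.8
cmd 85.08 z 87.19 F 11.7 False t 23.2
cmd 84.88 z 87.01 F 11.1 False t 23.5
```

Run:
```python
from plant import *
from h import *
sleep(.15)
touch(4,top=.093);touch(5,top=.093);touch(4,top=.093)
```

```text
4 True z 87.33 mm dF 5.63 t 24.5
5 True z 86.90 mm dF 5.05 t 25.8
4 True z 87.31 mm dF 4.34 t 27.2
```

It is still 0.4 mm proud, so one more small press and then re-check.

Run:
```python
from plant import *
from h import *
p=STUD[4];movel(np.r_[p,.0885],R,speed=.05)
t=.0853
for k in range(8):
    movel(np.r_[p,t],R,speed=.008,max_force=35);sleep(.1)
    o=observe();z=o["ee_pos"][2];print("cmd %.2f z %.2f F %.1f t %.1f"%(t*1e3,z*1e3,o["contact_force"][2],o["clock"]))
    if z<.08672: break
    t-=min(.0005,max(.0002,(z-.0866)*.7))
sleep(.1)
touch(4,top=.093);touch(3,top=.093)
```

```text
cmd 85.30 z 86.92 F 8.7 t 28.4
cmd 85.08 z 86.84 F 10.3 t 28.7
cmd 84.88 z 86.77 F 10.1 t 29.1
cmd 84.68 z 86.62 F 11.1 t 29.4
4 True z 86.92 mm dF 4.75 t 30.3
3 True z 86.88 mm dF 6.53 t 31.7
```

Level within 0.05 mm, and the probe hasn't slipped. Returning it to the holder.

Run:
```python
from plant import *
from h import *
movel(np.r_[STUD[3],.15],R,speed=.15)
movel(G+[0,0,.08],R,speed=.2);sleep(.2)
movel(G+[0,0,.05],R,speed=.08)
hit=movel(G+[0,0,-.001],R,speed=.04,max_force=6);sleep(.1)
o=observe();print(hit,o["clock"],o["ee_pos"],o["contact_force"])
if o["ee_pos"][2]<.0715:
    set_gripper(.5);sleep(.2);movel(G+[0,0,.1],R,speed=.12)
    move_to(np.array([.5,-.25,.25]),R);sleep(.2)
    c=camera("top");s=camera("side")
    for n,P in (("top",cloud(c)[225:265,175:212].reshape(-1,3)),("side",cloud(s)[230:295,285:330].reshape(-1,3))):
        m=(P[:,2]>.1)&(P[:,2]<.13);print(n,m.sum(),rect(P[m]) if m.any() else "",np.percentile(P[m,2],[10,50,90]) if m.any() else "")
    cv2.imwrite("pics/end.png",np.hstack([cv2.resize(s["img"][130:330,230:400],(390,459)),cv2.resize(c["img"][150:290,150:330],(400,459))]))
    print(observe()["clock"])
```

```text
True 36.025 [0.44231211 0.14228513 0.06909985] [-0.61507473 -0.77847159  5.21490881]
top 45 (array([441.1, 141.5]), array([15.7, 15.8]), 3.8) [0.10784008 0.11077931 0.11427074]
side 99 (array([443.5, 143.3]), array([16.2, 18.3]), 6.6) [0.10217974 0.11085304 0.11367721]
39.7167
```

View pics/end.png

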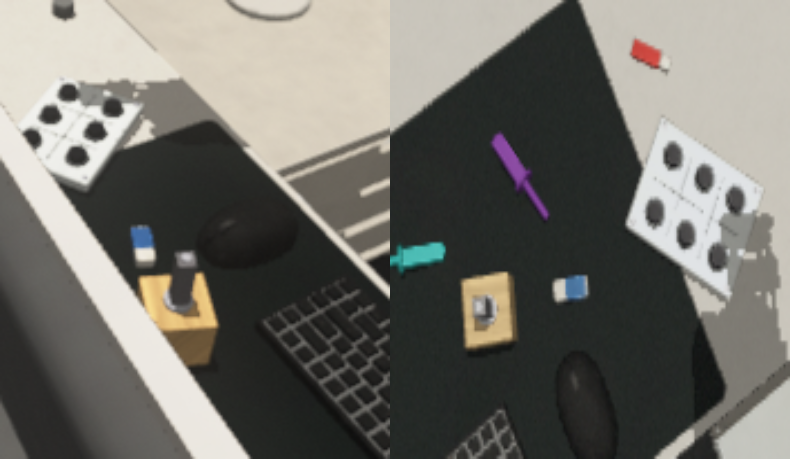

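The probe stands upright and fully home: its top is at 0.111 m, as at the start, and the eraser and the other things look untouched. Handing in.

```bash
python3 -c "
from plant import *
close_job()"
```

```text
the job is handed in; nothing more can be done
```

I found the high stud, pressed it level, stood the probe back in its holder and handed the job in at about 40 s of the 67 s allowed. No verdict was reported.

- **Finding it:** Light touches of about 3 to 6 N on all six studs showed one standing 2.95 mm proud. It is the middle stud on the +x side, at about (0.563, -0.130). The other five agreed within 0.05 mm.
- **Pressing it:** After the first press a re-check showed it still 0.4 mm proud, so I pressed once more. The last touches read 86.92 mm on that stud and 86.88 mm on a neighbour.
- **Other studs:** The two good studs I touched again after pressing had not moved. I did not re-check the other three, but nothing heavier than the first light touches went on them.
- **Probe:** It stands upright in the holder. Its top is at 0.111 m, as at the start, and its position is within about 1 mm of where it first stood.
- **Bystanders:** The eraser and memory stick look unmoved in the last pictures. I compared them by eye only. The tin was not checked closely, but the arm stayed away from it.

No check failed. The two cameras differed by about 2 mm, which is within their stated calibration.

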